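Turn the socket row round into the carry rack

TASK

Move the four coloured wheel-nut sockets from the black seats of the bench rack into the orange carry rack, one to a pocket and in reverse order: counting from each rack's white end, the socket that was first on the bench rack must be last in the carry rack, the second must be third, and so on. Leave all four standing upright on their drive ends (dark foot down, coloured mouth up) on the floors of their pockets.

Things in the scene. Friction and masses are not known exactly. Their poses are not given: they have to be found in the camera images.
- bench_rack: Source rack: dark steel strip 70 x 262 mm (x, y), 6 mm thick, fixed, at any angle on the bench, carrying four black seats in a row along its y. Slot centres at y = -96, -32, 32, 96 mm in its frame; white block, 30 mm high, at its +y end. Origin: centre of underside, on the bench.
- carry_rack: Target rack: orange tray 64 x 262 mm (x, y), 20 mm high, fixed, at any angle on the bench, empty, with four pockets in a row along its y, each 54 x 54 mm inside, pocket floor 4 mm above the underside. Slot centres at y = -96, -32, 32, 96 mm in its frame; white block, 30 mm high, at its +y end. Origin: centre of underside, on the bench.
- seat_blue: One of four identical black square seats fixed on the bench rack, 58 x 58 mm outside, 52 mm inside, 16 mm high, floor 3 mm thick; this is the one in which the blue socket stands at the start. Which slot it occupies changes from start to start. It stays there. Origin: centre of its underside, 6 mm above the bench.
- seat_yellow: One of four identical black square seats fixed on the bench rack, 58 x 58 mm outside, 52 mm inside, 16 mm high, floor 3 mm thick; this is the one in which the yellow socket stands at the start. Which slot it occupies changes from start to start. It stays there. Origin: centre of its underside, 6 mm above the bench.
- seat_red: One of four identical black square seats fixed on the bench rack, 58 x 58 mm outside, 52 mm inside, 16 mm high, floor 3 mm thick; this is the one in which the red socket stands at the start. Which slot it occupies changes from start to start. It stays there. Origin: centre of its underside, 6 mm above the bench.
- seat_green: One of four identical black square seats fixed on the bench rack, 58 x 58 mm outside, 52 mm inside, 16 mm high, floor 3 mm thick; this is the one in which the green socket stands at the start. Which slot it occupies changes from start to start. It stays there. Origin: centre of its underside, 6 mm above the bench.
- socket_blue: Deep wheel-nut socket with a blue sleeve, a cylinder 27 mm in diameter and 80 mm tall, 0.15 to 0.31 kg, loose, standing upright with a dark steel foot and a dark hexagon mouth in its blue top. Origin: centre of its underside (9 mm above the bench at the start); z is its axis, up.
- socket_yellow: Deep wheel-nut socket with a yellow sleeve, a cylinder 29 mm in diameter and 83 mm tall, 0.15 to 0.31 kg, loose, standing upright with a dark steel foot and a dark hexagon mouth in its yellow top. Origin: centre of its underside (9 mm above the bench at the start); z is its axis, up.
- socket_red: Deep wheel-nut socket with a red sleeve, a cylinder 31 mm in diameter and 86 mm tall, 0.15 to 0.31 kg, loose, standing upright with a dark steel foot and a dark hexagon mouth in its red top. Origin: centre of its underside (9 mm above the bench at the start); z is its axis, up.
- socket_green: Deep wheel-nut socket with a green sleeve, a cylinder 33 mm in diameter and 89 mm tall, 0.15 to 0.31 kg, loose, standing upright with a dark steel foot and a dark hexagon mouth in its green top. Origin: centre of its underside (9 mm above the bench at the start); z is its axis, up.
Not all that is in view belongs to the job. There is more than one size of the socket_yellow; the job needs the largest. There is more than one size of the socket_green; the job needs the smaller.

How it is judged:
At the end, for the whole second after the job is handed in: Each socket stands in the carry rack pocket mirroring its starting slot (first from the white end becomes last): within 16 mm of the pocket centre along each rack axis, underside within 4 mm of the pocket floor, coloured mouth up, within 0.12 rad of upright, at rest (((y of seat_blue in the frame of bench_rack between -0.116 and -0.076 m and y of socket_blue in the frame of carry_rack between 0.08 and 0.112 m) or (y of seat_blue in the frame of bench_rack between -0.052 and -0.012 m and y of socket_blue in the frame of carry_rack between 0.016 and 0.048 m) or (y of seat_blue in the frame of bench_rack between 0.012 and 0.052 m and y of socket_blue in the frame of carry_rack between -0.048 and -0.016 m) or (y of seat_blue in the frame of bench_rack between 0.076 and 0.116 m and y of socket_blue in the frame of carry_rack between -0.112 and -0.08 m)) and x of socket_blue in the frame of carry_rack between -0.016 and 0.016 m and z of socket_blue in the frame of carry_rack between 0 and 0.008 m and angle between each of socket_blue, socket_yellow, socket_red, socket_green's own z axis and vertical below 0.12 rad and linear speed of each of socket_blue, socket_yellow, socket_red, socket_green below 0.02 m/s and angular speed of each of socket_blue, socket_yellow, socket_red, socket_green below 0.3 rad/s and ((y of seat_yellow in the frame of bench_rack between -0.116 and -0.076 m and y of socket_yellow in the frame of carry_rack between 0.08 and 0.112 m) or (y of seat_yellow in the frame of bench_rack between -0.052 and -0.012 m and y of socket_yellow in the frame of carry_rack between 0.016 and 0.048 m) or (y of seat_yellow in the frame of bench_rack between 0.012 and 0.052 m and y of socket_yellow in the frame of carry_rack between -0.048 and -0.016 m) or (y of seat_yellow in the frame of bench_rack between 0.076 and 0.116 m and y of socket_yellow in the frame of carry_rack between -0.112 and -0.08 m)) and x of socket_yellow in the frame of carry_rack between -0.016 and 0.016 m and z of socket_yellow in the frame of carry_rack between 0 and 0.008 m and ((y of seat_red in the frame of bench_rack between -0.116 and -0.076 m and y of socket_red in the frame of carry_rack between 0.08 and 0.112 m) or (y of seat_red in the frame of bench_rack between -0.052 and -0.012 m and y of socket_red in the frame of carry_rack between 0.016 and 0.048 m) or (y of seat_red in the frame of bench_rack between 0.012 and 0.052 m and y of socket_red in the frame of carry_rack between -0.048 and -0.016 m) or (y of seat_red in the frame of bench_rack between 0.076 and 0.116 m and y of socket_red in the frame of carry_rack between -0.112 and -0.08 m)) and x of socket_red in the frame of carry_rack between -0.016 and 0.016 m and z of socket_red in the frame of carry_rack between 0 and 0.008 m and ((y of seat_green in the frame of bench_rack between -0.116 and -0.076 m and y of socket_green in the frame of carry_rack between 0.08 and 0.112 m) or (y of seat_green in the frame of bench_rack between -0.052 and -0.012 m and y of socket_green in the frame of carry_rack between 0.016 and 0.048 m) or (y of seat_green in the frame of bench_rack between 0.012 and 0.052 m and y of socket_green in the frame of carry_rack between -0.048 and -0.016 m) or (y of seat_green in the frame of bench_rack between 0.076 and 0.116 m and y of socket_green in the frame of carry_rack between -0.112 and -0.08 m)) and x of socket_green in the frame of carry_rack between -0.016 and 0.016 m and z of socket_green in the frame of carry_rack between 0 and 0.008 m); the robot touches nothing.
It also fails if it takes over 112 s, if anything falls off the work surface, if the arm or the gripper's body presses on something with over 40 N, if the wrist force passes 120 N, or if a joint passes its speed limit or range.

ROBOT

A 6-joint arm with a two-finger parallel gripper is mounted at the origin on the work surface. World frame = base frame: x ahead of the robot, y to its left, z up, the work surface at z = 0. Lengths are in m, angles in rad, forces in N, time in s.
With the tool pointing down it reaches from about 0.375 to 0.9 m from the base axis. Payload 3.1 kg.
Tool frame: the origin (TCP) lies between the finger pads; the fingertips stand 19 mm ahead of it and the grasp point (between the pads) is the TCP (manip.finger_overhang is the distance from the TCP to the fingertips, in m); z points along the fingers, x is the direction in which the jaws open and shut, and the axes are right-handed (so a half turn about z gives the same grasp; the last joint's range is limited). The gripper opens to 85 mm and grips with 20 to 120 N. Pads are 22 mm wide; open, the fingers measure 114 mm over their backs; the gripper's body (76 mm by 85 mm) begins 54 mm behind the grasp point. The pads swing forward as they close: fully open they stand 13 mm farther back than shut.
Start: joints at [-1.308, 0.527, 1.433, -0, 1.181, -0.178], TCP at [0.267, -0.565, 0.25] pointing down, gripper open.
Joint ranges: [-3.08, 3.08], [-0.75, 2.2], [0.22, 2.44], [-1.43, 4.57], [0, 2.65], [-2.85, 2.85]. Speed limits (rad/s): [2.79, 2.79, 3.14, 3.14, 3.14, 3.14].

INTERFACE

Orientations are given as a unit quaternion [w, x, y, z].
In Python, from plant import manip gives the robot as it stands. The module is installed in compiled form; this text tells all that it offers.
- The arm moves only by the tool drive_tool, never from a script. Its argument "motion" is one flat list of numbers, 7 for each row, row after row: the closure in counts, from 0 (fully open) to 255 (shut), then the shift along the world's x, y, z in mm, then the turn, a rotation vector about the world's x, y, z in degrees. A call has 1 to 10 rows; each row shifts and turns the pose as measured when the row begins; what a row does not reach is not made up. A row lasts 1/8 s, in which the tool goes at most 62.5 mm and 10.7 degrees, less where a joint would pass 70% of its speed; a pose out of reach is approached as far as the arm can. A call is refused whole if a number of a shift passes 62.5 or a number of a turn 10.7, either way. A call with a gripper value outside its range is refused whole. The fingers move at their own pace and stop on an object; "squeeze" is the grip in N (left out, the last holds). Time passes only in rows, so rows that do not move let the fingers close. It gives the time, the measured TCP pose, the force and the opening at its end, in the units of the state.
- manip.get_state(): the state, without advancing time (a new reading comes with each control period).
- manip.capture(name): name is "scene" or "side" or "wrist"; returns a dict with "img" (480x640x3 uint8, blue, green, red), "z_map" (480x640 float32, m along the optical axis (not along the pixel's ray), 0 where there is no reading), "K" (3x3 intrinsics, pixels), "R" (3x3) and "t" (3): a world point X has camera coordinates R X + t; the wrist camera has in their place "mount" (4x4, takes a point from camera to tool coordinates, whose origin is the TCP and whose axes are the tool frame's). Camera axes: x right, y down, z forward; pixel columns grow to the right and rows downward; lengths in m; the calibration is good to about 2 mm. A picture is of the moment at which its call begins: read the wrist's pose just before it.
- manip.finish_job(): hands the job in, once; it reports no verdict.
Trained networks look in a picture, given as the dict that the camera call returned (one of the last four; its "shot" number tells which), for a name from the list of things; names that differ only in an ending like _2 or _b are one class to them, and where a whole thing is asked for, a point or a joint stands for the part that bears it (a point fixed in the world has none). Each returns a list of dicts, best first, with "confidence" (0 to 1); they miss things now and then, are a little off and sometimes report something else, mostly with a low value. They report only what shows in the picture. A call takes as long as a camera call. They do not tell look-alikes from the thing itself.
- manip.search_frame(picture, query): "box" ([left, top, right, bottom] in pixels, round what is visible of it).
- manip.outline_of(picture, query): "mask" (480x640 bool, what is visible of it) and "box" ([left, top, right, bottom] in pixels, round what is visible of it).
- manip.spot_point(picture, query): "centre" ([column, row] in pixels: a listed point, or the origin of a listed thing).
The state is a dict: "clock": time; "joint_positions": joint angles; "dq": joint speeds; "joint_efforts": joint torques, N m; "tool_pos": TCP position; "tcp_rot": TCP orientation; "ft_force": force on the tool from outside, world axes, zero at the start; "moment": the same for the moment, N m; "opening": finger opening in m.
Only numpy, scipy, OpenCV 4.12 (cv2) and the standard library are available. Lean on these libraries where they do the work, as an engineer would, in place of code of your own. Each camera call takes 0.05 s, during which the arm holds its last target. There are 200 camera calls.

## Working session

There is one attempt and no reset: what is moved stays moved. The work goes in short steps, Python scripts to look and compute and a tool call to move; the robot and the scene stay as the last step left them, time stands still between calls to the robot, and variables do not carry over. Pictures are saved under pics/ and viewed, about 12 in all and at most 16, crops included, and the job is handed in when it is done.

Besides the shell and the picture viewer there is one more tool, called as name(argument=value, ...), one argument or row to a line, values as JSON. drive_tool: Moves the arm, as the interface text tells. Its arguments: {"type":"object","properties":{"motion":{"type":"array","items":{"type":"number"}},"squeeze":{"type":"number"}},"required":["motion"]}

```bash
mkdir -p pics; cat > h.py <<'E'
import numpy as np, cv2
from plant import manip
from scipy.spatial.transform import Rotation as Ro
def cloud(p):
    z=p["z_map"]; v,u=np.mgrid[0:480,0:640]; K=p["K"]
    c=np.stack([(u-K[0,2])/K[0,0]*z,(v-K[1,2])/K[1,1]*z,z],-1)
    if "mount" in p:
        M=np.array(p["mount"]); s=p["st"]; q=s["tcp_rot"]
        R=Ro.from_quat([q[1],q[2],q[3],q[0]]).as_matrix()
        c=c@M[:3,:3].T+M[:3,3]; w=c@R.T+np.array(s["tool_pos"])
    else: w=(c-p["t"])@p["R"]
    w[z<=0]=np.nan; return w
def cap(n):
    s=manip.get_state(); p=manip.capture(n); p["st"]=s; return p
E
python3 - <<'E'
from h import *
s=manip.get_state(); print(s)
for n in("scene","side"):
    p=cap(n); cv2.imwrite(f"pics/{n}1.png",p["img"]); w=cloud(p)
    for q in["bench_rack","carry_rack"]+[a+c for a in("seat_","socket_") for c in("blue","yellow","red","green")]:
        for d in manip.outline_of(p,q)[:3]:
            m=d["mask"]; pts=w[m]; print(n,q,round(d["confidence"],2),np.round(d["box"]),np.round(np.nanmedian(pts,0),3),"zmax",np.round(np.nanpercentile(pts[:,2],98),3))
E
```

```text
{'clock': 0.0, 'joint_positions': array([-1.30749032e+00,  5.28466224e-01,  1.43391096e+00, -2.28375021e-05,
        1.18139493e+00, -1.78471585e-01]), 'dq': array([ 0.00014109, -0.00065306, -0.0006836 ,  0.00125293,  0.00048363,
       -0.00058422]), 'joint_efforts': array([-4.07634270e-04, -4.42353272e+01, -1.78023309e+01, -1.70141980e-04,
        8.55043007e-03, -6.02997886e-06]), 'tool_pos': array([ 0.26707446, -0.56431118,  0.24933079]), 'tcp_rot': array([-7.29411256e-04,  8.44853015e-01, -5.34997378e-01, -8.09680800e-04]), 'ft_force': array([ 0.25380195, -0.3299761 ,  0.03777325]), 'moment': array([0.00401605, 0.02773569, 0.02463428]), 'opening': 0.08567812171226069}
scene bench_rack 0.69 [233. 196. 265. 207.] [ 0.509 -0.289  0.017] zmax 0.023
scene bench_rack 0.56 [231. 184. 274. 272.] [ 0.579 -0.171  0.006] zmax 0.03
scene bench_rack 0.2 [242. 218. 258. 258.] [ 0.637 -0.12   0.058] zmax 0.089
scene carry_rack 0.86 [354. 275. 535. 388.] [0.547 0.235 0.01 ] zmax 0.03
scene seat_blue 0.89 [235. 244. 270. 266.] [ 0.635 -0.122  0.013] zmax 0.023
scene seat_yellow 0.65 [236. 243. 2
[... 1223 characters left out ...]
at_green 0.71 [277. 341. 326. 373.] [ 0.52  -0.285  0.014] zmax 0.031
side socket_blue 0.57 [360. 255. 373. 297.] [ 0.63  -0.139  0.062] zmax 0.09
side socket_yellow 0.93 [231. 290. 245. 317.] [ 0.404 -0.191  0.048] zmax 0.064
side socket_yellow 0.89 [317. 296. 334. 343.] [ 0.551 -0.244  0.065] zmax 0.093
side socket_yellow 0.79 [234. 316. 251. 350.] [ 0.418 -0.254  0.043] zmax 0.065
side socket_red 0.85 [336. 270. 355. 317.] [ 0.585 -0.193  0.068] zmax 0.096
side socket_green 0.89 [289. 314. 316. 364.] [ 0.509 -0.293  0.072] zmax 0.099
side socket_green 0.81 [288. 371. 326. 453.] [ 0.517 -0.433  0.097] zmax 0.126
side socket_green 0.58 [357. 275. 387. 305.] [ 0.64  -0.138  0.013] zmax 0.024
```

View pics/scene1.png

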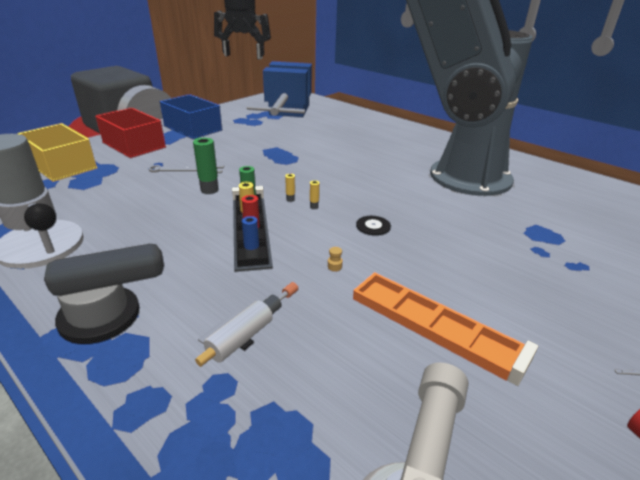

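View pics/side1.png

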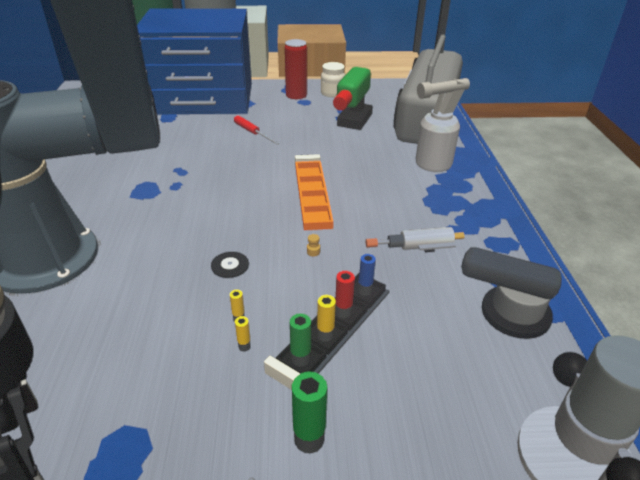

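The bench row, counted from the white end, is green, yellow, red, blue. In the scene view they sit at (247,178), (246,195), (250,208) and (250,235).

The look-alikes are:
- **Yellow:** two small ones at (290,187) and (314,193), both with tops about 64 mm high. The one on the rack tops out at 93 mm, so it is the largest.
- **Green:** a big one at (205,165), top about 126 mm. The one on the rack tops out at 99 mm, so it is the smaller.

All four sockets I need are on the rack. Next I'll measure and check them in an enlarged crop.

```bash
python3 - <<'E'
from h import *
for n in("scene","side"):
    p=cap(n); w=cloud(p); im=p["img"]
    if n=="side": cv2.imwrite("pics/crop1.png",cv2.resize(im[240:460,210:400],None,fx=2.7,fy=2.7))
    hsv=cv2.cvtColor(im,cv2.COLOR_BGR2HSV).astype(int)
    for c,h0,r,H in(("blue",112,13.5,.089),("yellow",26,14.5,.092),("red",0,15.5,.095),("green",65,16.5,.098)):
        m=(abs((hsv[...,0]-h0+90)%180-90)<12)&(hsv[...,1]>110)
        m&=(abs(w[...,2]-H)<.006)&(w[...,0]>.47)&(w[...,0]<.68)&(w[...,1]<-.08)&(w[...,1]>-.34)
        P=w[m][:,:2]
        if len(P)>4: print(n,c,len(P),np.round((P.min(0)+P.max(0))/2,4),np.round(np.ptp(P,axis=0),3))
    m=(abs(hsv[...,0]-11)<8)&(hsv[...,1]>150)&(w[...,2]>.012)&(w[...,2]<.025)&(abs(w[...,0]-.55)<.16)&(abs(w[...,1]-.2)<.2)
    P=w[m][:,:2].astype(np.float32); print(n,"carry",len(P),cv2.minAreaRect(P))
    m=(abs(w[...,2]-.03)<.003)&(hsv[...,1]<70)&(hsv[...,2]>130)
    for nm,y0,y1 in(("bw",-.4,-.25),("cw",.15,.5)):
        P=w[m&(w[...,1]>y0)&(w[...,1]<y1)&(abs(w[...,0]-.53)<.14)][:,:2]
        if len(P): print(nm,len(P),P.mean(0))
E
```

```text
scene blue 118 [ 0.6316 -0.1273] [0.026 0.026]
scene yellow 96 [ 0.5525 -0.2318] [0.026 0.029]
scene red 127 [ 0.5861 -0.179 ] [0.031 0.03 ]
scene green 71 [ 0.5109 -0.2768] [0.031 0.028]
scene carry 2488 ((0.5493884682655334, 0.2055579125881195), (0.0657440721988678, 0.26011502742767334), 3.0978477001190186)
bw 53 [ 0.48471264 -0.31235976]
cw 412 [0.54342743 0.3448109 ]
side blue 111 [ 0.6308 -0.1305] [0.023 0.027]
side yellow 181 [ 0.5523 -0.235 ] [0.027 0.027]
side red 174 [ 0.587  -0.1829] [0.029 0.031]
side green 230 [ 0.5093 -0.283 ] [0.03  0.031]
side carry 834 ((0.548764705657959, 0.20373187959194183), (0.06234906241297722, 0.2653525471687317), 2.9286603927612305)
bw 329 [ 0.47925883 -0.31418935]
cw 103 [0.5426932  0.34127169]
```

View pics/crop1.png

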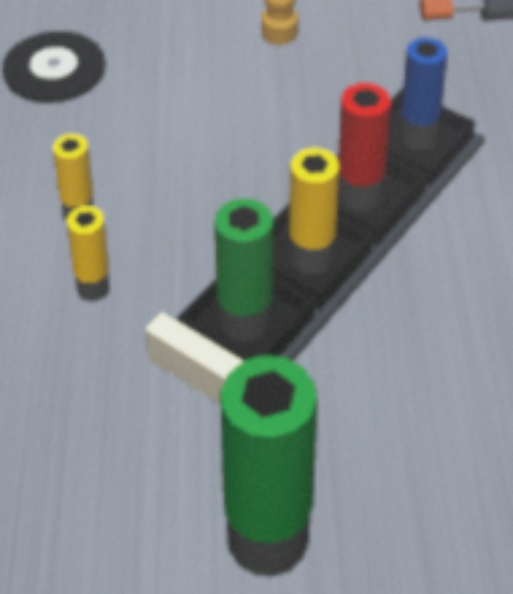

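The crop confirms it: on the rack, the yellow at (313,165) is clearly bigger than the two small ones at (70,145) and (86,219). The rack green at (244,215) is smaller than the front one at (268,395). I'm moving over the green socket now.

drive_tool(
  motion=[0,49,57,0,0,0,5.2,0,49,57,0,0,0,5.2,0,49,57,0,0,0,5.2,0,49,57,0,0,0,5.2,0,47,56,0,0,0,5.2,0,0,0,0,0,0,0],
  squeeze=50,
)

```text
clock: 1.95
tool_pos: [0.4746, -0.3229, 0.2508]
tcp_rot: [0.001, 0.945, -0.326, 0.003]
ft_force: [-0.7, -0.3, 1.0]
opening: 0.0852
```

```bash
cat >> h.py <<'E'
def tops(p,lim):
    w=cloud(p); hsv=cv2.cvtColor(p["img"],cv2.COLOR_BGR2HSV).astype(int); o={}
    for c,h0,H in(("blue",112,.080),("yellow",26,.083),("red",0,.086),("green",65,.089)):
        m=(abs((hsv[...,0]-h0+90)%180-90)<12)&(hsv[...,1]>100)&(w[...,2]>H-.004)&(w[...,2]<H+.016)
        m&=(w[...,0]>lim[0])&(w[...,0]<lim[1])&(w[...,1]>lim[2])&(w[...,1]<lim[3])
        P=w[m]
        if len(P)>30:
            (x,y),r=cv2.minEnclosingCircle(P[:,:2].astype(np.float32)); o[c]=(x,y,2*r,P[:,2].mean(),len(P)); print(c,np.round(o[c],4))
    return o
def yaw():
    s=manip.get_state(); q=s["tcp_rot"]; R=Ro.from_quat([q[1],q[2],q[3],q[0]]).as_matrix()
    print("t",round(s["clock"],2),"tcp",np.round(s["tool_pos"],4),"yaw",round(np.degrees(np.arctan2(R[1,0],R[0,0])),2),"tilt",np.round(R[:2,2],4),"open",round(s["opening"],4),"f",np.round(s["ft_force"],1))
E
python3 - <<'E'
from h import *
yaw(); p=cap("wrist"); cv2.imwrite("pics/w1.png",p["img"]); tops(p,(.45,.7,-.34,-.08)); print(np.round(p["mount"],3))
E
```

```text
t 1.95 tcp [ 0.4746 -0.3229  0.2508] yaw -38.07 tilt [ 0.0046 -0.0038] open 0.0852 f [-0.7 -0.3  1. ]
yellow [ 5.511e-01 -2.343e-01  2.910e-02  9.130e-02  1.408e+03]
green [ 5.084e-01 -2.815e-01  3.300e-02  9.740e-02  1.466e+03]
[[ 1.     0.     0.001  0.   ]
 [-0.     0.948  0.318 -0.082]
 [-0.001 -0.318  0.948 -0.124]
 [ 0.     0.     0.     1.   ]]
```

View pics/w1.png

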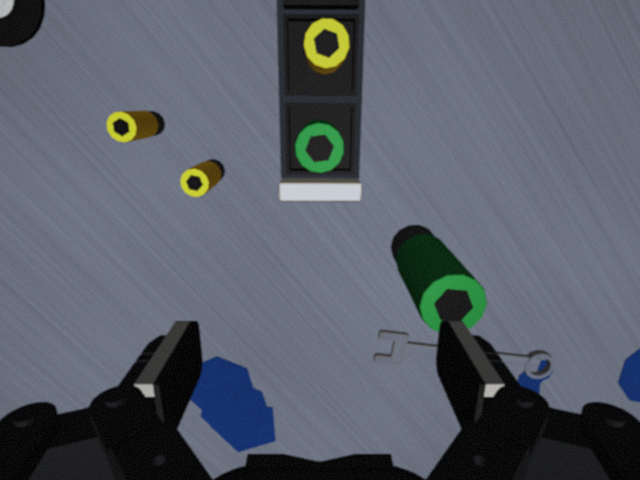

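Wrist view: rack green at (320,147), rack yellow at (327,43), small yellows at (122,127) and (195,182), big green at (453,300). The top diameters measure 33.0 and 29.1 mm, which are the right sizes.

drive_tool(
  motion=[0,17,21,-20,0,0,0,0,17,20,-30,0,0,0,0,0,0,-20,0,0,0,0,0,0,0,0,0,0],
)

```text
clock: 2.5
tool_pos: [0.5066, -0.2893, 0.1802]
tcp_rot: [0.004, 0.944, -0.331, 0.005]
ft_force: [0.3, -0.0, 0.5]
opening: 0.0853
```

```bash
python3 - <<'E'
from h import *
yaw(); p=cap("wrist"); tops(p,(.45,.7,-.34,-.08))
E
```

```text
t 2.5 tcp [ 0.5066 -0.2893  0.1802] yaw -38.69 tilt [ 0.006  -0.0102] open 0.0853 f [ 0.3 -0.   0.5]
yellow [ 5.510e-01 -2.343e-01  2.920e-02  9.150e-02  1.988e+03]
red [ 5.812e-01 -1.881e-01  2.620e-02  9.270e-02  9.260e+02]
green [ 5.088e-01 -2.812e-01  3.270e-02  9.660e-02  2.271e+03]
```

drive_tool(
  motion=[0,2,8,-20,0.6,0.3,0,0,1,1,-35,0,0,0,0,0,0,-35,0,0,0,0,0,0,-18,0,0,0,0,0,0,0,0,0,0],
)

```text
clock: 3.18
tool_pos: [0.5105, -0.2838, 0.071]
tcp_rot: [0.001, 0.943, -0.334, 0.004]
ft_force: [-0.6, -0.4, -0.4]
opening: 0.0852
```

drive_tool(
  motion=[0,-2,3,0,0,0,0,160,0,0,0,0,0,0,255,0,0,0,0,0,0,255,0,0,0,0,0,0,255,0,0,0,0,0,0,255,0,0,0,0,0,0,255,0,0,0,0,0,0],
  squeeze=50,
)

```text
clock: 4.05
tool_pos: [0.5095, -0.2817, 0.0739]
tcp_rot: [0.001, 0.942, -0.334, 0.006]
ft_force: [-0.5, 0.4, -0.5]
opening: 0.0317
```

```bash
python3 -c "
from h import *
yaw()"
```

```text
t 4.05 tcp [ 0.5095 -0.2817  0.0739] yaw -39.08 tilt [ 0.0108 -0.007 ] open 0.0317 f [-0.5  0.4 -0.5]
```

drive_tool(
  motion=[255,0,0,40,0,0,0,255,0,0,60,0,0,0,255,3,30,30,0,0,4,255,6,56,0,0,0,6,255,6,56,0,0,0,6,255,6,56,0,0,0,6,255,6,56,0,0,0,6,255,6,56,0,0,0,6,255,6,56,0,0,0,6,255,0,0,0,0,0,0],
)

```text
clock: 5.3
tool_pos: [0.5472, 0.0944, 0.2056]
tcp_rot: [-0.001, 1.0, 0.018, 0.007]
ft_force: [-0.3, -0.2, -2.1]
opening: 0.0319
```

```bash
python3 - <<'E'
from h import *
yaw(); p=cap("wrist"); cv2.imwrite("pics/w2.png",p["img"])
w=cloud(p); hsv=cv2.cvtColor(p["img"],cv2.COLOR_BGR2HSV).astype(int)
m=(abs(hsv[...,0]-11)<8)&(hsv[...,1]>150)&(w[...,2]>.015)&(w[...,2]<.025)
P=w[m][:,:2].astype(np.float32); print(len(P),cv2.minAreaRect(P))
yaw()
E
```

```text
t 5.3 tcp [0.5472 0.0944 0.2056] yaw 2.01 tilt [0.0136 0.002 ] open 0.0319 f [-0.3 -0.2 -2.1]
6325 ((0.5879560112953186, 0.06563074886798859), (0.11633223295211792, 0.3760582506656647), 18.602611541748047)
t 5.35 tcp [0.5472 0.0925 0.2056] yaw 1.88 tilt [0.0132 0.001 ] open 0.0323 f [-0.3 -0.5 -2.9]
```

View pics/w2.png

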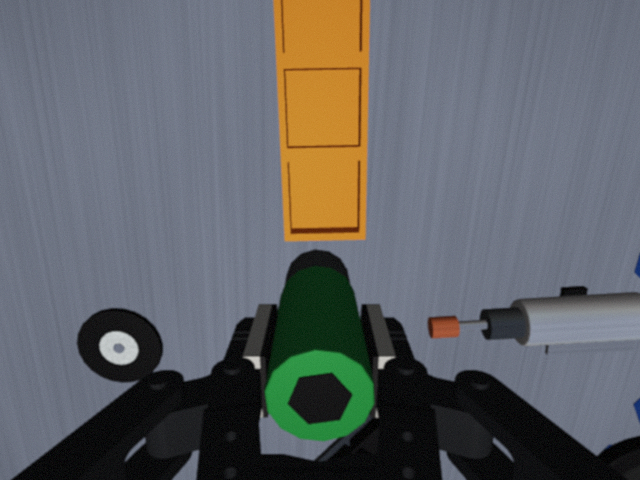

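```bash
cat >> h.py <<'E'
def carry(p):
    w=cloud(p); hsv=cv2.cvtColor(p["img"],cv2.COLOR_BGR2HSV).astype(int)
    m=(abs(hsv[...,0]-12)<10)&(hsv[...,1]>150)&(w[...,2]>.016)&(w[...,2]<.025)&(abs(w[...,0]-.549)<.05)&(w[...,1]>.05)
    P=w[m][:,:2].astype(np.float32); r=cv2.minAreaRect(P); b=cv2.boxPoints(r); print(len(P),np.round(r[0],4),np.round(r[1],4),r[2]); print(np.round(b,4)); return P
E
python3 - <<'E'
from h import *
p=cap("wrist"); P=carry(p); yaw()
w=cloud(p); m=(w[...,2]>.1)&(np.hypot(w[...,0]-.547,w[...,1]-.095)<.05)
hsv=cv2.cvtColor(p["img"],cv2.COLOR_BGR2HSV).astype(int); m&=(abs(hsv[...,0]-65)<12)&(hsv[...,1]>100)
for z in np.arange(.14,.24,.01):
    Q=w[m&(abs(w[...,2]-z)<.005)]
    if len(Q)>20: print(round(z,3),len(Q),np.round(np.nanmin(Q,0),4),np.round(np.nanmax(Q,0),4))
E
```

```text
6115 [0.5509 0.1565] [0.0635 0.1658] 2.980813503265381
[[0.5149 0.2376]
 [0.5235 0.072 ]
 [0.5869 0.0754]
 [0.5783 0.2409]]
t 5.4 tcp [0.5474 0.091  0.2056] yaw 1.75 tilt [0.0132 0.0006] open 0.0318 f [ 0.3 -0.1 -1.8]
0.16 40 [0.5341 0.0996 0.1562] [0.5601 0.1073 0.1649]
0.17 528 [0.5319 0.097  0.1651] [0.562  0.1085 0.175 ]
0.18 727 [0.5313 0.0951 0.175 ] [0.562  0.1088 0.185 ]
0.19 880 [0.5303 0.0949 0.185 ] [0.5634 0.1088 0.195 ]
0.2 1119 [0.5195 0.0946 0.195 ] [0.5725 0.1088 0.205 ]
0.21 1371 [0.5191 0.0947 0.205 ] [0.5758 0.1089 0.215 ]
0.22 1711 [0.5189 0.0809 0.215 ] [0.5642 0.109  0.225 ]
0.23 6449 [0.5052 0.0756 0.225 ] [0.5894 0.1089 0.2349]
```

drive_tool(
  motion=[255,6,17,-20,0,0,1,255,0,0,-50,0,0,0,255,0,0,-35,0,0,0,255,0,0,-3,0,0,0],
)

```text
clock: 5.9
tool_pos: [0.5555, 0.1013, 0.0962]
tcp_rot: [0.001, 1.0, 0.019, 0.009]
ft_force: [-0.5, -0.2, -0.9]
opening: 0.032
```

```bash
python3 - <<'E'
from h import *
yaw(); p=cap("wrist"); cv2.imwrite("pics/w3.png",p["img"]);tops(p,(.5,.6,.05,.35))
E
```

```text
t 5.9 tcp [0.5555 0.1013 0.0962] yaw 2.18 tilt [ 0.0173 -0.0013] open 0.032 f [-0.5 -0.2 -0.9]
blue [ 0.5554  0.1075  0.0579  0.0899 40.    ]
yellow [ 0.5553  0.108   0.0561  0.0861 56.    ]
red [ 0.5556  0.1077  0.0556  0.0917 36.    ]
green [5.555e-01 1.077e-01 5.680e-02 9.560e-02 2.454e+03]
```

drive_tool(
  motion=[255,-2,7,-8,0,0.4,0,255,0,1,-10,0,0,0,255,0,0,-7,0,0,0,255,0,0,0,0,0,0],
)

```text
clock: 6.45
tool_pos: [0.5571, 0.1085, 0.0743]
tcp_rot: [0.001, 1.0, 0.018, 0.01]
ft_force: [-0.6, 0.0, -2.2]
opening: 0.0319
```

drive_tool(
  motion=[255,-5,0,-3,0,0.8,0,255,0,0,-2,0,0,0,255,0,0,0,0,0,0],
)

```text
clock: 6.82
tool_pos: [0.5521, 0.1087, 0.0695]
tcp_rot: [0.001, 1.0, 0.018, 0.003]
ft_force: [0.1, 0.5, -2.6]
opening: 0.0322
```

```bash
python3 -c "
from h import *
yaw()"
```

```text
t 6.83 tcp [0.5521 0.1087 0.0695] yaw 2.08 tilt [ 0.0057 -0.0016] open 0.0322 f [ 0.1  0.5 -2.6]
```

drive_tool(
  motion=[255,0,0,-2,0,0,0,140,0,0,0,0,0,0,80,0,0,0,0,0,0,0,0,0,0,0,0,0,0,0,0,0,0,0,0,0,0,0,30,0,0,0,0,0,0,60,0,0,0,0,0,0,40,0,0,0],
)

```text
clock: 7.82
tool_pos: [0.5506, 0.1084, 0.1989]
tcp_rot: [0.001, 1.0, 0.018, -0.0]
ft_force: [0.8, 0.1, 0.6]
opening: 0.0854
```

```bash
python3 - <<'E'
from h import *
yaw(); p=cap("wrist"); cv2.imwrite("pics/w4.png",p["img"]);tops(p,(.5,.6,.05,.35))
E
```

```text
t 7.83 tcp [0.5506 0.1084 0.1989] yaw 2.07 tilt [-0.0007 -0.0018] open 0.0854 f [0.8 0.1 0.6]
green [5.517e-01 1.080e-01 3.310e-02 9.230e-02 1.719e+03]
```

View pics/w4.png

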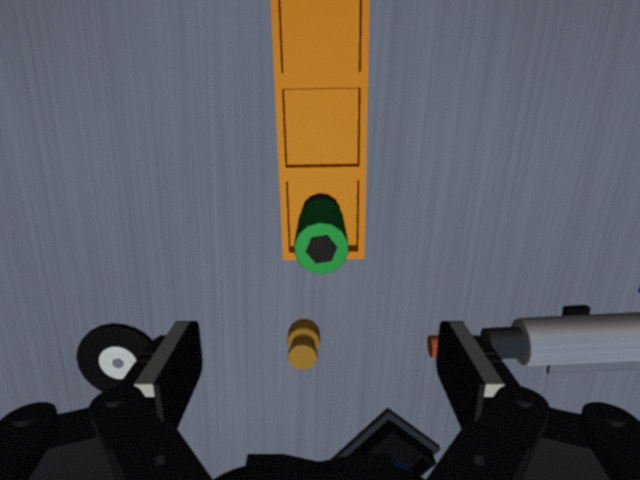

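Green stands in its pocket: the top is at z 0.092 and it is within 2 mm of centre. Yellow is next.

drive_tool(
  motion=[0,0,-57,0,0,0,-6.8,0,0,-57,0,0,0,-6.8,0,0,-57,0,0,0,-6.8,0,0,-57,0,0,0,-6.8,0,0,-57,0,0,0,-6.8,0,0,-57,0,0,0,-6.8,0,0,0,0,0,0,0],
)

```text
clock: 8.75
tool_pos: [0.5536, -0.2431, 0.2051]
tcp_rot: [0.004, 0.94, -0.341, 0.008]
ft_force: [0.3, 1.5, 0.3]
opening: 0.0852
```

```bash
python3 - <<'E'
from h import *
yaw(); p=cap("wrist"); tops(p,(.45,.7,-.34,-.08)); yaw()
E
```

```text
t 8.75 tcp [ 0.5536 -0.2431  0.2051] yaw -39.82 tilt [ 0.0123 -0.0119] open 0.0852 f [0.3 1.5 0.3]
blue [ 6.284e-01 -1.329e-01  2.510e-02  8.700e-02  7.810e+02]
yellow [ 5.513e-01 -2.341e-01  2.930e-02  9.060e-02  1.444e+03]
red [ 5.859e-01 -1.817e-01  3.110e-02  9.450e-02  1.885e+03]
t 8.8 tcp [ 0.553  -0.2405  0.2047] yaw -39.68 tilt [ 0.0105 -0.0097] open 0.0857 f [ 0.5 -0.2 -0.7]
```

drive_tool(
  motion=[0,-2,5,-20,0.6,0.6,0.7,0,0,0,-45,0,0,0,0,0,0,-50,0,0,0,0,0,0,-20,0,0,0,0,0,0,0,0,0,0],
)

```text
clock: 9.43
tool_pos: [0.5477, -0.2235, 0.0614]
tcp_rot: [-0.003, 0.945, -0.327, -0.005]
ft_force: [-0.9, -0.9, 0.5]
opening: 0.0852
```

drive_tool(
  motion=[0,3,-9,5,0,0,0,0,0,0,0,0,0,0],
)

```text
clock: 9.68
tool_pos: [0.5517, -0.2314, 0.0676]
tcp_rot: [-0.003, 0.946, -0.326, -0.005]
ft_force: [0.6, -0.5, 0.0]
opening: 0.0852
```

```bash
python3 -c "
from h import *
yaw()"
```

```text
t 9.68 tcp [ 0.5517 -0.2314  0.0676] yaw -37.99 tilt [-0.0075  0.0082] open 0.0852 f [ 0.6 -0.5  0. ]
```

drive_tool(
  motion=[0,0,-3,0,-0.4,-0.4,-0.8,160,0,0,0,0,0,0,255,0,0,0,0,0,0,255,0,0,0,0,0,0,255,0,0,0,0,0,0,255,0,0,0,0,0,0,255,0,0,0,0,0,0],
)

```text
clock: 10.55
tool_pos: [0.5525, -0.2353, 0.0704]
tcp_rot: [0.0, 0.943, -0.333, 0.002]
ft_force: [0.2, -0.4, 1.9]
opening: 0.0279
```

```bash
python3 -c "
from h import *
yaw()"
```

```text
t 10.55 tcp [ 0.5525 -0.2353  0.0704] yaw -38.87 tilt [ 0.0034 -0.0013] open 0.0279 f [ 0.2 -0.4  1.9]
```

drive_tool(
  motion=[255,0,0,40,0,0,0,255,0,0,60,0,0,0,255,0,30,30,0,0,4,255,0,56,0,0,0,6,255,0,56,0,0,0,6,255,0,60,0,0,0,6,255,0,60,0,0,0,6,255,0,60,0,0,0,6,255,0,56,0,0,0,6,255,0,25,0,0,0,1],
)

```text
clock: 11.8
tool_pos: [0.5479, 0.1774, 0.1971]
tcp_rot: [-0.0, 1.0, 0.027, -0.002]
ft_force: [0.8, -1.5, -2.4]
opening: 0.0278
```

drive_tool(
  motion=[255,0,0,0,0,0,0],
)

```text
clock: 11.92
tool_pos: [0.5469, 0.1794, 0.1963]
tcp_rot: [-0.0, 1.0, 0.029, -0.003]
ft_force: [0.3, -0.2, -3.8]
opening: 0.028
```

```bash
python3 -c "
from h import *
yaw()"
```

```text
t 11.93 tcp [0.5469 0.1794 0.1963] yaw 3.32 tilt [-0.0058 -0.    ] open 0.028 f [ 0.3 -0.2 -3.8]
```

drive_tool(
  motion=[255,3,-7,-20,0,-0.4,0,255,0,0,-45,0,0,0,255,0,0,-35,0,0,0,255,0,0,-12,0,0,0,255,0,0,0,0,0,0],
)

```text
clock: 12.55
tool_pos: [0.5503, 0.1679, 0.0809]
tcp_rot: [0.001, 1.0, 0.027, 0.001]
ft_force: [0.2, 0.1, -2.2]
opening: 0.0275
```

```bash
python3 -c "
from h import *
yaw()"
```

```text
t 12.55 tcp [0.5503 0.1679 0.0809] yaw 3.12 tilt [ 0.0013 -0.0022] open 0.0275 f [ 0.2  0.1 -2.2]
```

drive_tool(
  motion=[255,0,4,-8,0,0,0,255,0,0,-4,0,0,0,255,0,0,0,0,0,0],
)

```text
clock: 12.92
tool_pos: [0.5525, 0.172, 0.071]
tcp_rot: [0.001, 1.0, 0.027, 0.004]
ft_force: [-0.3, 0.4, -2.6]
opening: 0.0281
```

drive_tool(
  motion=[255,-3,0,-3,0,0.3,0,255,0,0,-2,0,0,0,255,0,0,0,0,0,0],
)

```text
clock: 13.3
tool_pos: [0.5498, 0.1723, 0.0667]
tcp_rot: [0.001, 1.0, 0.027, 0.002]
ft_force: [-0.0, -0.2, -3.6]
opening: 0.028
```

drive_tool(
  motion=[255,0,0,-1,0,0,0,140,0,0,0,0,0,0,80,0,0,0,0,0,0,0,0,0,0,0,0,0,0,0,0,0,0,0,0,0,0,0,30,0,0,0,0,0,0,60,0,0,0,0,0,0,40,0,0,0],
)

```text
clock: 14.3
tool_pos: [0.5486, 0.1719, 0.1966]
tcp_rot: [0.001, 1.0, 0.027, -0.001]
ft_force: [0.2, -0.3, 0.3]
opening: 0.085
```

```bash
python3 - <<'E'
from h import *
yaw(); p=cap("wrist"); tops(p,(.5,.6,.05,.35)); yaw()
E
```

```text
t 14.3 tcp [0.5486 0.1719 0.1966] yaw 3.1 tilt [-0.0019 -0.0021] open 0.085 f [ 0.2 -0.3  0.3]
yellow [5.466e-01 1.474e-01 7.860e-02 8.610e-02 1.391e+03]
green [5.522e-01 1.084e-01 3.360e-02 9.200e-02 1.549e+03]
t 14.35 tcp [0.5512 0.1724 0.2014] yaw 3.12 tilt [ 0.0066 -0.0011] open 0.0858 f [ 0.8 -0.5  2.9]
```

drive_tool(
  motion=[0,6,-57,0,0,0,-6.8,0,6,-57,0,0,0,-6.8,0,6,-57,0,0,0,-6.8,0,6,-57,0,0,0,-6.8,0,5,-57,0,0,0,-6.8,0,5,-50,0,0,0,-6.8,0,0,-10,0,0,0,0,0,0,0,0,0,0,0],
)

```text
clock: 15.35
tool_pos: [0.5862, -0.1818, 0.2039]
tcp_rot: [0.002, 0.943, -0.332, 0.008]
ft_force: [0.4, -0.6, 0.7]
opening: 0.0852
```

```bash
sed -i 's/"yellow",26,.083/"yellow",28,.083/; s/-90)<12)&(hsv\[...,1\]>100)&(w\[...,2\]>H/-90)<8)\&(hsv[...,1]>100)\&(w[...,2]>H/' h.py; python3 - <<'E'
from h import *
p=cap("wrist"); tops(p,(.45,.7,-.34,-.08)); yaw()
E
```

```text
blue [ 6.306e-01 -1.296e-01  2.700e-02  8.850e-02  1.367e+03]
red [ 5.859e-01 -1.816e-01  3.140e-02  9.360e-02  1.675e+03]
t 15.4 tcp [ 0.5862 -0.1813  0.2039] yaw -38.73 tilt [ 0.013  -0.0098] open 0.0852 f [ 0.5 -0.6  0.5]
```

drive_tool(
  motion=[0,0,0,-10,0.5,0.6,0,0,0,0,-45,0,0,0,0,0,0,-45,0,0,0,0,0,0,-20,0,0,0,0,0,0,0,0,0,0],
)

```text
clock: 16.02
tool_pos: [0.5858, -0.1725, 0.0795]
tcp_rot: [-0.001, 0.945, -0.326, -0.0]
ft_force: [0.4, -0.1, 0.9]
opening: 0.0853
```

drive_tool(
  motion=[0,0,-9,-8,0,0,-0.5,0,0,0,-1,0,0,0,0,0,0,0,0,0,0],
)

```text
clock: 16.4
tool_pos: [0.5873, -0.1814, 0.072]
tcp_rot: [-0.001, 0.944, -0.33, 0.001]
ft_force: [-1.0, -0.0, 0.3]
opening: 0.0855
```

```bash
python3 -c "
from h import *
yaw()"
```

```text
t 16.4 tcp [ 0.5873 -0.1814  0.072 ] yaw -38.49 tilt [0.003  0.0007] open 0.0855 f [-1.  -0.   0.3]
```

drive_tool(
  motion=[0,-1,0,0,0,0,0,160,0,0,0,0,0,0,255,0,0,0,0,0,0,255,0,0,0,0,0,0,255,0,0,0,0,0,0,255,0,0,0,0,0,0,255,0,0,0,0,0,0],
)

```text
clock: 17.27
tool_pos: [0.5869, -0.1818, 0.0738]
tcp_rot: [-0.001, 0.944, -0.33, 0.003]
ft_force: [-0.4, -0.5, 1.2]
opening: 0.0301
```

```bash
python3 -c "
from h import *
yaw()"
```

```text
t 17.27 tcp [ 0.5869 -0.1818  0.0738] yaw -38.5 tilt [ 0.0054 -0.0005] open 0.0301 f [-0.4 -0.5  1.2]
```

drive_tool(
  motion=[255,0,0,40,0,0,0,255,0,0,60,0,0,0,255,-4,30,30,0,0,4,255,-5,57,0,0,0,6,255,-5,57,0,0,0,6,255,-5,61,0,0,0,6,255,-5,61,0,0,0,6,255,-5,61,0,0,0,6,255,-5,56,0,0,0,6,255,-4,25,0,0,0,1],
)

```text
clock: 18.52
tool_pos: [0.5431, 0.2353, 0.201]
tcp_rot: [-0.001, 1.0, 0.03, -0.002]
ft_force: [0.7, -0.3, -2.4]
opening: 0.03
```

drive_tool(
  motion=[255,0,0,0,0,0,0,255,0,0,0,0,0,0],
)

```text
clock: 18.77
tool_pos: [0.5414, 0.2367, 0.1995]
tcp_rot: [-0.0, 0.999, 0.032, -0.003]
ft_force: [0.5, -0.7, -2.8]
opening: 0.0301
```

```bash
python3 -c "
from h import *
yaw()"
```

```text
t 18.77 tcp [0.5414 0.2367 0.1995] yaw 3.68 tilt [-0.0065  0.0004] open 0.0301 f [ 0.5 -0.7 -2.8]
```

drive_tool(
  motion=[255,5,2,-20,0,-0.5,-0.5,255,0,0,-45,0,0,0,255,0,0,-35,0,0,0,255,0,0,-12,0,0,0,255,0,0,0,0,0,0],
)

```text
clock: 19.4
tool_pos: [0.5497, 0.232, 0.0857]
tcp_rot: [0.0, 1.0, 0.023, 0.003]
ft_force: [-0.1, -0.7, -1.5]
opening: 0.0302
```

```bash
python3 -c "
from h import *
yaw()"
```

```text
t 19.4 tcp [0.5497 0.232  0.0857] yaw 2.61 tilt [ 0.0056 -0.0005] open 0.0302 f [-0.1 -0.7 -1.5]
```

drive_tool(
  motion=[255,-3,4,-8,0,0.2,0,255,0,0,-5,0,0,0,255,0,0,0,0,0,0],
)

```text
clock: 19.77
tool_pos: [0.5488, 0.2363, 0.0749]
tcp_rot: [-0.0, 1.0, 0.022, 0.004]
ft_force: [-0.1, 0.7, -2.8]
opening: 0.0299
```

drive_tool(
  motion=[255,-3,0,-3,0,0.3,0,255,0,0,-3,0,0,0,255,0,0,0,0,0,0],
)

```text
clock: 20.15
tool_pos: [0.546, 0.2367, 0.0695]
tcp_rot: [-0.001, 1.0, 0.023, 0.002]
ft_force: [0.7, -2.1, -2.3]
opening: 0.0301
```

drive_tool(
  motion=[255,0,0,-1,0,0,0,140,0,0,0,0,0,0,80,0,0,0,0,0,0,0,0,0,0,0,0,0,0,0,0,0,0,0,0,0,0,0,30,0,0,0,0,0,0,60,0,0,0,0,0,0,40,0,0,0,0,0,0,0,0,0,0],
)

```text
clock: 21.28
tool_pos: [0.5468, 0.2367, 0.2029]
tcp_rot: [-0.001, 1.0, 0.023, 0.003]
ft_force: [-0.2, -1.0, 0.3]
opening: 0.0856
```

```bash
python3 - <<'E'
from h import *
p=cap("wrist"); cv2.imwrite("pics/w5.png",p["img"]); tops(p,(.5,.6,.05,.35)); yaw()
E
```

```text
yellow [5.493e-01 1.721e-01 2.950e-02 8.600e-02 1.136e+03]
red [5.454e-01 2.364e-01 3.090e-02 8.920e-02 1.474e+03]
green [5.520e-01 1.081e-01 3.430e-02 9.180e-02 1.299e+03]
t 21.32 tcp [0.5456 0.2364 0.2011] yaw 2.58 tilt [0.0023 0.0008] open 0.0856 f [ 0.5 -0.8 -0.3]
```

View pics/w5.png

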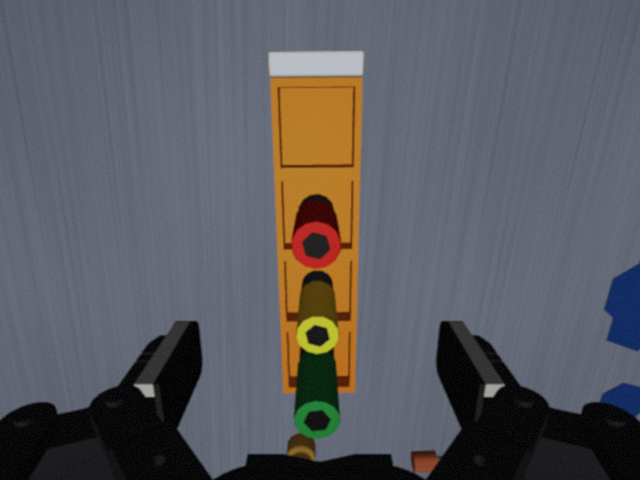

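Three sockets stand in order: green (318,420), yellow (317,333) and red (316,245). The white end is at the top and the pocket next to it is still free. Blue is last.

drive_tool(
  motion=[0,14,-57,0,0,0,-6.8,0,14,-57,0,0,0,-6.8,0,14,-57,0,0,0,-6.8,0,14,-57,0,0,0,-6.8,0,14,-57,0,0,0,-6.8,0,12,-57,0,0,0,-6.8,0,3,-15,0,0,0,0,0,0,0,0,0,0,0,0,0,0,0,0,0,0],
)

```text
clock: 22.45
tool_pos: [0.6225, -0.1272, 0.1847]
tcp_rot: [-0.002, 0.942, -0.336, -0.013]
ft_force: [-0.1, 0.5, 0.1]
opening: 0.0852
```

```bash
python3 - <<'E'
from h import *
p=cap("wrist"); tops(p,(.45,.7,-.34,-.08)); yaw()
E
```

```text
blue [ 6.306e-01 -1.293e-01  2.750e-02  8.750e-02  1.456e+03]
t 22.5 tcp [ 0.6224 -0.127   0.1847] yaw -39.24 tilt [-0.0227  0.0117] open 0.0856 f [-0.1 -0.5  0.2]
```

drive_tool(
  motion=[0,8,-2,0,-0.7,-1.3,0.5,0,0,0,-30,0,0,0,0,0,0,-35,0,0,0,0,0,0,-25,0,0,0,0,0,0,0,0,0,0],
)

```text
clock: 23.12
tool_pos: [0.6331, -0.1219, 0.095]
tcp_rot: [0.0, 0.945, -0.326, 0.005]
ft_force: [0.2, -0.5, -0.2]
opening: 0.0854
```

```bash
python3 -c "
from h import *
yaw()"
```

```text
t 23.12 tcp [ 0.6331 -0.1219  0.095 ] yaw -38.05 tilt [ 0.0085 -0.0033] open 0.0854 f [ 0.2 -0.5 -0.2]
```

drive_tool(
  motion=[0,-3,-8,-14,0.2,0.4,-0.5,0,0,0,-14,0,0,0,0,0,0,0,0,0,0],
)

```text
clock: 23.5
tool_pos: [0.6318, -0.13, 0.0679]
tcp_rot: [-0.0, 0.944, -0.329, 0.003]
ft_force: [-0.0, -0.2, 0.1]
opening: 0.0856
```

```bash
python3 -c "
from h import *
yaw()"
```

```text
t 23.5 tcp [ 0.6318 -0.13    0.0679] yaw -38.47 tilt [ 0.006  -0.0016] open 0.0856 f [-0.  -0.2  0.1]
```

drive_tool(
  motion=[0,-1,0,-2,0,0.3,0,160,0,0,0,0,0,0,255,0,0,0,0,0,0,255,0,0,0,0,0,0,255,0,0,0,0,0,0,255,0,0,0,0,0,0,255,0,0,0,0,0,0],
)

```text
clock: 24.38
tool_pos: [0.6316, -0.1304, 0.0674]
tcp_rot: [0.001, 0.944, -0.33, 0.002]
ft_force: [-0.3, 0.4, -0.2]
opening: 0.026
```

```bash
python3 -c "
from h import *
yaw()"
```

```text
t 24.38 tcp [ 0.6316 -0.1304  0.0674] yaw -38.48 tilt [ 0.003  -0.0026] open 0.026 f [-0.3  0.4 -0.2]
```

drive_tool(
  motion=[255,0,0,40,0,0,0,255,0,0,60,0,0,0,255,-7,30,30,0,0,4,255,-12,57,0,0,0,6,255,-12,60,0,0,0,6,255,-12,61,0,0,0,6,255,-12,61,0,0,0,6,255,-12,61,0,0,0,6,255,-12,60,0,0,0,6,255,-6,30,0,0,0,1],
)

```text
clock: 25.62
tool_pos: [0.5423, 0.2944, 0.1969]
tcp_rot: [0.0, 1.0, 0.03, 0.001]
ft_force: [-0.1, 0.1, -2.3]
opening: 0.0256
```

drive_tool(
  motion=[255,0,0,0,0,0,0,255,0,0,0,0,0,0],
)

```text
clock: 25.88
tool_pos: [0.5406, 0.2963, 0.1958]
tcp_rot: [0.001, 0.999, 0.032, 0.0]
ft_force: [0.3, -0.3, -2.0]
opening: 0.0261
```

```bash
python3 -c "
from h import *
yaw()"
```

```text
t 25.88 tcp [0.5406 0.2963 0.1958] yaw 3.7 tilt [ 0.0006 -0.0019] open 0.0261 f [ 0.3 -0.3 -2. ]
```

Target z is 0.0624.

drive_tool(
  motion=[255,2,6,-20,0,0,-0.5,255,0,0,-45,0,0,0,255,0,0,-38,0,0,0,255,0,0,-12,0,0,0,255,0,0,0,0,0,0],
)

```text
clock: 26.5
tool_pos: [0.5449, 0.2973, 0.0744]
tcp_rot: [0.001, 1.0, 0.023, 0.0]
ft_force: [0.6, 0.1, -1.9]
opening: 0.0258
```

```bash
python3 -c "
from h import *
yaw()"
```

```text
t 26.5 tcp [0.5449 0.2973 0.0744] yaw 2.6 tilt [ 0.0005 -0.0026] open 0.0258 f [ 0.6  0.1 -1.9]
```

drive_tool(
  motion=[255,-2,3,-6,0,0,0,255,0,0,-4,0,0,0,255,0,0,0,0,0,0],
)

```text
clock: 26.88
tool_pos: [0.5451, 0.3009, 0.0667]
tcp_rot: [0.0, 1.0, 0.022, 0.003]
ft_force: [-0.5, -0.1, -1.9]
opening: 0.0261
```

drive_tool(
  motion=[255,-2,0,-3,0,0.3,0,255,0,0,-1,0,0,0,255,0,0,0,0,0,0],
)

```text
clock: 27.25
tool_pos: [0.5436, 0.3014, 0.0638]
tcp_rot: [-0.0, 1.0, 0.022, 0.001]
ft_force: [-0.4, -0.1, -0.9]
opening: 0.0257
```

drive_tool(
  motion=[255,0,0,-1,0,0,0,140,0,0,0,0,0,0,80,0,0,0,0,0,0,0,0,0,0,0,0,0,0,0,0,0,0,0,0,0,0,0,30,0,0,0,0,0,0,60,0,0,0,0,0,0,50,0,0,0,0,-30,0,20,0,0,0,0,0,0,0,0,0,0],
)

```text
clock: 28.5
tool_pos: [0.5135, 0.3013, 0.2282]
tcp_rot: [-0.001, 1.0, 0.022, 0.003]
ft_force: [-0.2, 0.3, 0.0]
opening: 0.0853
```

```bash
python3 - <<'E'
from h import *
p=cap("wrist"); tops(p,(.5,.6,.05,.35)); yaw()
p=cap("side"); print("side"); tops(p,(.5,.6,.05,.35))
cv2.imwrite("pics/side2.png",cv2.resize(p["img"][80:420,200:420],None,fx=1.7,fy=1.7))
E
```

```text
blue [5.431e-01 3.019e-01 2.670e-02 8.320e-02 8.950e+02]
yellow [5.487e-01 1.723e-01 3.000e-02 8.590e-02 8.710e+02]
red [5.457e-01 2.363e-01 3.160e-02 8.900e-02 1.125e+03]
green [5.514e-01 1.144e-01 2.960e-02 9.030e-02 4.290e+02]
t 28.55 tcp [0.515  0.3013 0.2277] yaw 2.51 tilt [0.0067 0.0013] open 0.0854 f [-0.1 -0.8  1. ]
side
blue [5.434e-01 2.977e-01 2.700e-02 8.230e-02 5.900e+01]
yellow [5.590e-01 1.479e-01 8.130e-02 8.590e-02 9.600e+01]
red [5.463e-01 2.329e-01 3.200e-02 8.840e-02 8.500e+01]
green [5.542e-01 1.032e-01 3.130e-02 9.120e-02 8.700e+01]
```

View pics/side2.png

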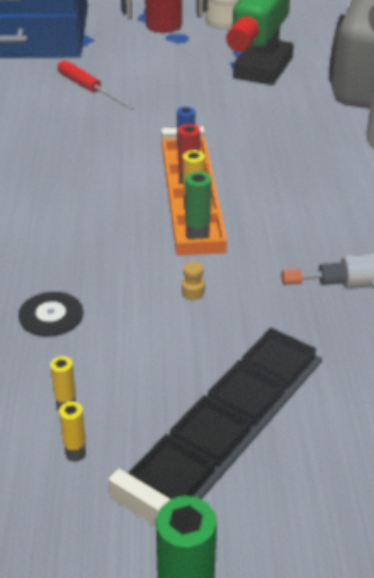

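All four stand upright in the carry rack: blue (186,112) is nearest the white end, then red, yellow and green (198,180). The bench rack is empty and the arm is clear. I'm handing in.

```bash
python3 -c "
from plant import manip
print(manip.finish_job())"
```

```text
the job is handed in; nothing more can be done
None
```

I moved all four sockets into the carry rack in reverse order and handed the job in after about 29 s of robot time; no verdict came back. Counting from the white end, the bench order was green, yellow, red, blue, and the carry order is now blue, red, yellow, green. I left the small yellow and big green look-alikes alone.

- **Position:** the wrist camera put each socket within about 2 mm of its pocket centre. For green I used the readings taken before blue was placed, because it was only partly in view in the final shot. The pocket centres come from my own fit of the rack.
- **Height and upright:** the measured tops are within about 2 mm of where they should be with the sockets on the pocket floors. In the last side picture all four stand upright, mouths up. I did not measure their tilt after release.
- **Gripper:** it was open and well clear of everything at the end.
- **Disagreements:** the side camera read y about 3–5 mm lower than the wrist camera on blue, red and green, still well inside the 16 mm limit. Its yellow reading was spoiled by orange rack pixels (81 mm apparent diameter), so I ignored it.

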